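Shift the gearbox lever into the marked notch and lock it with the rod

ROBOT

A 6-joint arm with a two-finger parallel gripper is mounted at the origin on a cart in front of the work surface, level with it; the furniture and walls round the work are solid. World frame = base frame: x ahead of the robot, y to its left, z up, the work surface at z = 0. Lengths are in mm, angles in degrees, forces in N, time in s.
With the tool pointing down it reaches from about 250 to 800 mm from the base axis. Payload 3.9 kg.
Tool frame: the origin (TCP) lies at the very end of the fingers, on their centre line; the grasp point (between the pads) lies 19 mm behind it (manip.grip_depth is the distance from the TCP to the grasp point, in mm); z points along the fingers, y is the line along which they close (so a half turn about z gives the same grasp; the last joint's range is limited). The gripper opens to 85 mm and grips with 20 to 120 N. Pads are 22 mm wide; open, the fingers measure 114 mm over their backs; the gripper's body (76 mm by 85 mm) begins 54 mm behind the grasp point. The pads swing forward as they close: fully open they stand 13 mm farther back than shut.
Start: joints at [-76.948, 14.897, -7.913, 67.191, 0, 90], TCP at [118.559, -511.428, 231.304] pointing down, gripper open.
Joint ranges: [-159.42, 159.42], [-47.68, 98.78], [-73.54, 78.23], [-108.79, 121.32], [-90, 84.71], [-180, 180]. Speed limits (degrees/s): [147.25, 147.25, 180, 180, 180, 180].

INTERFACE

Orientations are given as a 3x3 rotation matrix whose columns are the frame's x, y, z axes.
In Python, from cell import manip gives the robot as it stands. The module is installed in compiled form; this text tells all that it offers.
- The arm moves only by the shell command python3 -m handwheel 'ROWS'. ROWS is JSON, a list of rows, each a list of 7 numbers: the turn, a rotation vector about the tool's x, y, z normalised to -1 to 1, where 1 is 1.5 rad, then the shift along the tool's x, y, z normalised to -1 to 1, where 1 is 0.25 m, then the gripper's target within -1 to 1 (fully open at 1, half-way at 0, shut at -1). In form: [[rx, ry, rz, dx, dy, dz, fingers], ...]. A call has 1 to 12 rows; each row is the pose to reach, as a shift and turn from the pose commanded when the call began, along the tool's axes at that moment; what a row does not reach only later rows make up. A row lasts 1/8 s, in which the tool goes at most 62.5 mm and 10.7 degrees, less where a joint would pass 70% of its speed; a pose out of reach is approached as far as the arm can. A call with a number of a shift or a turn outside -1 to 1 is refused whole. A call with a gripper value outside its range is refused whole. The fingers move at their own pace and stop on an object; the grip force is fixed at half the most. Time passes only in rows, so rows that repeat a pose let the fingers close. It gives the time, the measured TCP pose, the force, the opening and the grip force at its end, in the units of the state.
- manip.state(): the state, without advancing time (a new reading comes with each control period).
- manip.grab_frame(name): name is "side" or "top"; returns a dict with "color" (420x560x3 uint8, red, green, blue), "depth" (420x560 float32, mm along the optical axis (not along the pixel's ray), 0 where there is no reading), "vfov" (degrees; the focal length in pixels is half the picture's height over the tangent of half this angle, whatever the lens; pixels are square), "cx", "cy" (the principal point, pixels), "k1" (the pictures are not rectified: a ray, as slopes to the right and down, at radius r is drawn at 1 + k1 r^2 times it, then the intrinsics apply), "view" (4x4, takes a point from world to camera coordinates). Camera axes: x right, y up, looking along -z (the intrinsics and any distortion apply to the point x, -y, -z); pixel columns grow to the right and rows downward; lengths in mm; the calibration is good to about 2 mm. A picture is of the moment at which its call begins.
- manip.sign_off(): hands the job in; it is judged then, once.
The state is a dict: "time_s": time; "qpos": joint angles; "joint_vel": joint speeds; "joint_torque": joint torques, N m; "ee_pos": TCP position; "tcp_rot": TCP orientation; "contact_force": force on the tool from outside, world axes, zero at the start; "torque": the same for the moment, N m; "grip_width": finger opening in mm; "grasp_force": force on a finger pad.
Only numpy, scipy, OpenCV 4.12 (cv2) and the standard library are available. Lean on these libraries where they do the work, as an engineer would, in place of code of your own. Each camera call takes 0.05 s, during which the arm holds its last target. There are 200 camera calls.

TASK

Set the small gearbox up for its next run: lift its shift lever clear of the toothed sector, swing it round and let it drop fully home in the one notch that has the tall stud beside it (the other notches have small flat discs). Then take the steel lock rod from its stand and thread it down through both eyes of the lever and the hole in the base beneath, until its collar rests on the lever, and let go. Leave the bottles, vial and dropper round them standing where they are.

Things in the scene. Friction and masses are not known exactly. Their poses are not given: they have to be found in the camera images.
- gearbox: small grey gearbox, fixed. Origin: on the lever's vertical pivot axis, at table level; x points from the pivot back to the 80 mm high, 100 x 150 mm housing, z up. In front (-x) a fan-shaped base 25 mm high reaches 170 mm from the pivot, some 60 degrees to either side. In line with each notch, 85 mm from the pivot, it has a vertical 14 mm through hole. The pivot's post is 82 mm high.
- sector_mid (a point): middle of the open bay of the dark toothed sector on the base, 125 mm in front of the pivot, 25 mm above the table. The sector lies 112 to 138 mm from the pivot, tooth tops 46 mm above the table; its four notches, 13 mm wide, are at lever angles -0.78, -0.42, 0.42 and 0.78 rad; the open bay (neutral) spans about -0.2 to 0.2 rad
- lever (a joint): swing of the shift lever about the vertical pivot, rad: 0 points along the gearbox's -x, positive counter-clockwise seen from above; range -0.83 to 0.83. Light friction, stays where it is left. It starts in the neutral bay, between -0.14 and 0.14.
- lever_lift (a joint): how far the whole lever is raised on its pivot, m: 0 fully down, at most 0.04. Weight and a light spring press it down with 4 to 6 N. Its 10 mm wide round-bottomed blade must be raised by 0.02 to pass over a tooth; left on a tooth it stays up at about 0.018; in a notch or the bay it goes down to 0, with 1.5 mm play to either side in a notch
- lever_knob (a point): middle of the black knob at the lever's end, 175 mm from the pivot and, with the lever down, 88 mm above the table: an upright round knob of 26 mm diameter, its sides from 68 to 106 mm above the table, standing on the 14 mm wide lever bar whose top is at 60 mm
- lever_pointer (a point): point on the lever bar 152 mm from the pivot, 50 mm above the table with the lever down; it lies straight above a notch's mark when the lever is in that notch
- lever_eye (a point): centre of the upper face of the lever's upper eye, 85 mm from the pivot and 60 mm above the table with the lever down. The lever has two level eyes one above the other, 32 mm square straps 6 mm thick with a 14 mm hole: upper faces at 60 and 36 mm. When the lever is in a notch both stand over a hole of the base.
- mark_stud: the mark of the wanted notch: a steel stud with a tapered tip, 18 mm diameter, 16.5 mm tall, fixed on the base 152 mm from the pivot in line with its notch; the three other notches have flat steel discs of 9 mm diameter, 3 mm high, instead. Origin: centre of its underside (25 mm above the table)
- rod_stand: dark steel stand, fixed: 50 mm square block 55 mm high on a 66 mm square, 8 mm high foot, with a vertical 14 mm hole right through its middle, in which the lock rod stands. Origin: centre of its underside; x and y along its sides. A bottle and a vial stand close by it on its +x and -x sides.
- lock_rod: steel lock rod, 102 mm long, about 0.04 to 0.09 kg, standing upright in its stand: shaft of 10 mm diameter from the tip to 54 mm, tapered over the last 6 mm; collar of 24 mm diameter from 54 to 60 mm; round head of 18 mm diameter from 62 to 98 mm to grip it by. Origin: the tip at the lower end, z along the rod towards the head.
- rod_head (a point): middle of the lock rod's head, 82 mm above its tip on its axis
- swab_tub: round tub of cotton buds, 77 mm wide, 80 mm high, fixed; stands on the side of the gearbox opposite to the rod stand. Origin: centre of its underside
- bottle_front: brown bottle with white cap, 32 mm wide, 78 mm high, in front of the gearbox. Origin: centre of its underside
- bottle_side: brown bottle with blue cap, 28 mm wide, 78 mm high, left of the toothed sector. Origin: centre of its underside
- dropper: dropper bottle with black bulb, 34 mm wide, 102 mm high, right of the toothed sector. Origin: centre of its underside
- bottle_by_stand: amber bottle with pale cap, 27 mm wide, 67 mm high, about 80 mm from the rod stand's middle on its +x side. Origin: centre of its underside
- vial_by_stand: small vial with white cap, 23 mm wide, 56 mm high, about 80 mm from the rod stand's middle on its -x side. Origin: centre of its underside
Mind the look-alikes: they are no part of the job. What is shaped like the lock_rod but yellow is not meant.

How it is judged:
By the outcome, as a careful person would: the job done as asked, in the order asked, and still so for the second after the job is handed in, with the robot touching nothing.
It also fails if it takes over 58 s, if anything falls off the work surface, if the arm or the gripper's body presses on something with over 40 N, if the wrist force passes 120 N, or if a joint passes its speed limit or range.

## Working session

There is one attempt and no reset: what is moved stays moved. The work goes in short steps, Python scripts to look and compute and a shell command to move; the robot and the scene stay as the last step left them, time stands still between calls to the robot, and variables do not carry over. Pictures are saved under pics/ and viewed, at most 10 in all, crops included, and the job is handed in when it is done.

```bash
mkdir -p pics; cat > h.py <<'E'
import numpy as np, cv2
from cell import manip
def grab(n):
    return manip.grab_frame(n)
def K(f):
    h,w=f["color"].shape[:2]; fl=h/2/np.tan(np.radians(f["vfov"]/2)); return fl,f["cx"],f["cy"],f["k1"]
def ray(f,u,v):
    fl,cx,cy,k=K(f); xd,yd=(u-cx)/fl,(v-cy)/fl; x,y=xd,yd
    for _ in range(30):
        s=1+k*(x*x+y*y); x,y=xd/s,yd/s
    V=np.array(f["view"]); R=V[:3,:3]; o=-R.T@V[:3,3]
    return o,R.T@np.array([x,-y,-1.0])
def on_z(f,u,v,z):
    o,d=ray(f,u,v); return o+d*(z-o[2])/d[2]
def dep(f,u,v):
    o,d=ray(f,u,v); return o+d*float(f["depth"][int(round(v)),int(round(u))])
def proj(f,p):
    fl,cx,cy,k=K(f); V=np.array(f["view"]); c=V[:3,:3]@np.array(p,float)+V[:3,3]
    x,y=c[0]/-c[2],-c[1]/-c[2]; s=1+k*(x*x+y*y); return np.array([cx+fl*x*s,cy+fl*y*s])
def two(f1,p1,f2,p2):
    o1,d1=ray(f1,*p1);o2,d2=ray(f2,*p2)
    A=np.stack([d1,-d2],1); t=np.linalg.lstsq(A,o2-o1,rcond=None)[0]
    a,b=o1+t[0]*d1,o2+t[1]*d2; return (a+b)/2,np.linalg.norm(a-b)
def save(f,name,crop=None,scale=1):
    im=f["color"][...,::-1]
    if crop: u0,v0,u1,v1=crop; im=im[v0:v1,u0:u1]
    cv2.imwrite("pics/"+name,cv2.resize(im,None,fx=scale,fy=scale,interpolation=cv2.INTER_CUBIC))
E
python3 - <<'E'
from h import *
import pickle
for n in("side","top"):
    f=grab(n); save(f,n+"0.png",None,1.4); pickle.dump(f,open(n+"0.pkl","wb"))
    V=np.array(f["view"]);print(n,K(f),-V[:3,:3].T@V[:3,3],V[:3,:3].round(2).tolist())
s=manip.state();print(s["ee_pos"],np.array(s["tcp_rot"]).round(3).tolist(),manip.grip_depth,s["grip_width"])
E
```

```text
side (np.float64(499.34475561200094), 276.4241281174606, 206.6459120683363, -0.011622086921598706) [ 612.0436046  1188.89022878  815.76534287] [[-1.0, 0.09, -0.01], [-0.06, -0.54, 0.84], [0.07, 0.84, 0.54]]
top (np.float64(461.39647497746597), 282.3907175293628, 213.70047285262575, 0.010781980747740992) [ 463.83310359   23.52363845 1334.12455008] [[-0.02, -1.0, 0.01], [1.0, -0.01, 0.06], [-0.06, 0.02, 1.0]]
[ 118.40829109 -510.86268285  230.56118739] [[0.974, 0.226, -0.0], [0.226, -0.974, 0.002], [-0.0, -0.002, -1.0]] 18.700000000000003 85.44715522438058
```

View pics/side0.png

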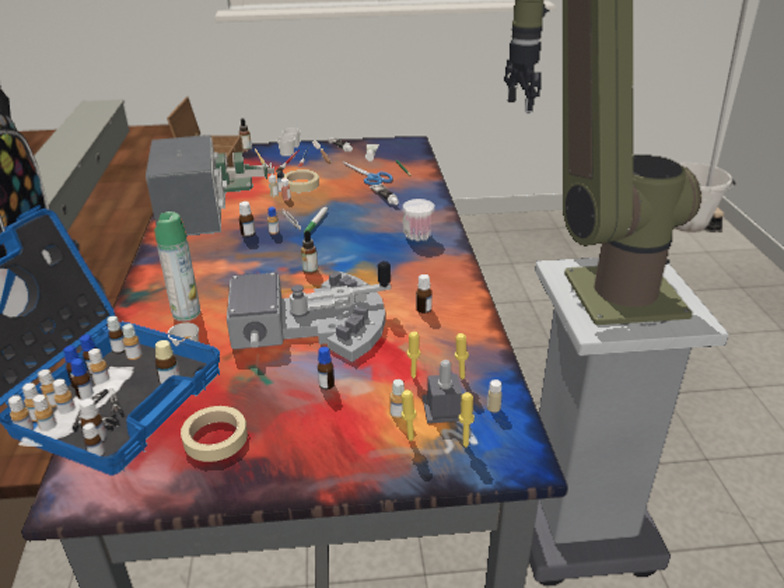

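View pics/top0.png

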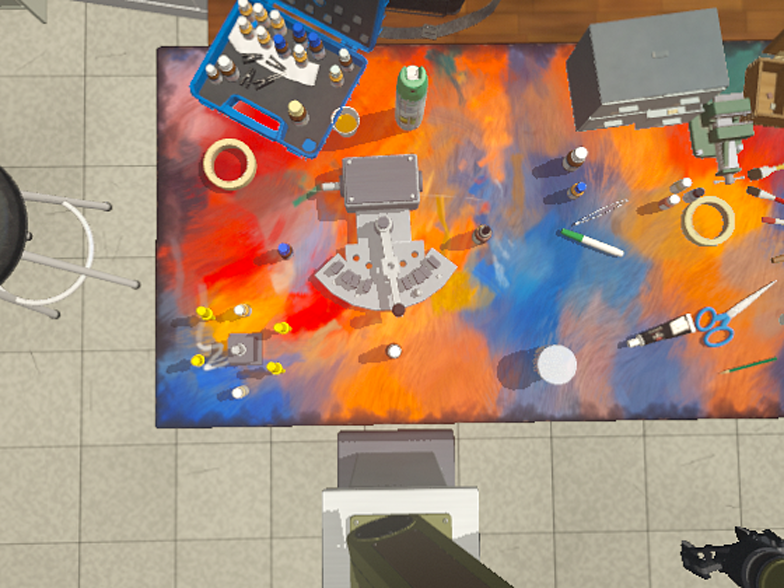

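The side view shows the lever with its black knob at (384,273) and the grey rod in its dark stand at (445,375), both in 1.4x pixels. In the top view these sit at (398,310) and (238,349), and the pivot is at (383,222).

Rod candidates in the top view:
- **Grey rod:** (238,349). It stands in the block, so I choose this one.
- **Yellow rods:** (205,313), (281,327), (198,360) and (275,368). These are look-alikes.

The stud is probably near (417,293); I'll check both in a crop.

```bash
python3 - <<'E'
from h import *
import pickle
t=pickle.load(open("top0.pkl","rb"));s=pickle.load(open("side0.pkl","rb"))
A=cv2.resize(t["color"][130:235,220:335,::-1],(460,420),interpolation=cv2.INTER_CUBIC)
B=cv2.resize(t["color"][215:290,130:215,::-1],(340,300),interpolation=cv2.INTER_CUBIC)
C=np.zeros((580,800,3),np.uint8);C[:420,:460]=A;C[:300,460:]=B
D=s["color"][190:262,200:285,::-1];C[300:580,460:790]=cv2.resize(D,(330,280),interpolation=cv2.INTER_CUBIC)
cv2.imwrite("pics/crop0.png",C)
for n,u,v in [("pivot",383,222),("knob",398,310),("stud?",417,293),("rod",238,349),("standtop",250,340),("hous",380,180)]:
    print(n,dep(t,u/1.4,v/1.4).round(1))
for n,u,v in [("rodside",445,366),("knobside",384,265)]: print(n,dep(s,u/1.4,v/1.4).round(1))
E
```

```text
pivot [686.6  25.9  78. ]
knob [ 5.122e+02 -1.000e-01  1.115e+02]
stud? [548.6 -40.2  40.7]
rod [443.2 303.9 102.2]
standtop [459.7 290.7  56.9]
hous [768.9  30.6  82.3]
rodside [443.4 318.2  97.4]
knobside [514.2   9.1 108.9]
```

View pics/crop0.png

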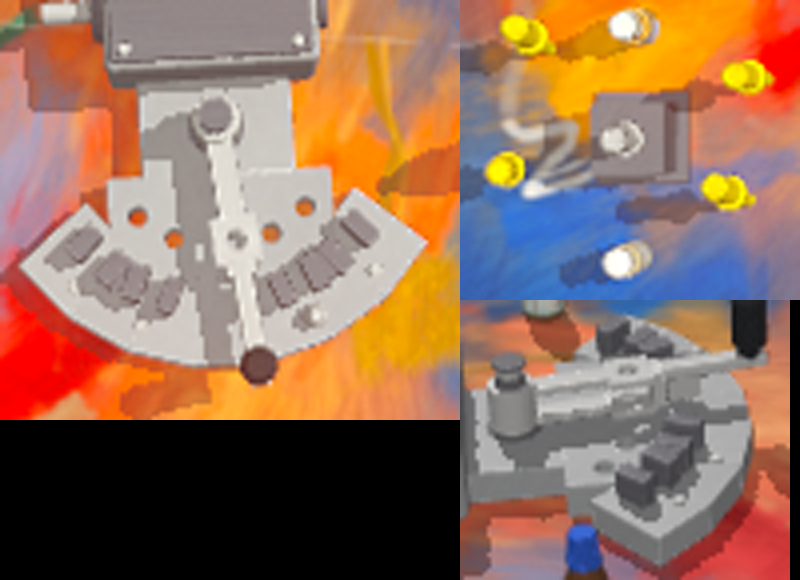

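Crop: the stud is at (312,313). It is the inner notch on the image right, lever angle +0.42. The other marks are flat discs at (373,268), (140,325) and (75,288). The grey rod stands in the block at (625,138), ringed by yellow ones. Next I'll fit the gearbox pose from its holes and marks.

```bash
cat > fit.py <<'E'
from h import *
import pickle
from scipy.optimize import least_squares
t=pickle.load(open("top0.pkl","rb"));s=pickle.load(open("side0.pkl","rb"))
c=lambda u,v:(220+(u)/4-.5,130+v/4-.5)
obs=[]
def add(u,v,r,a,z): obs.append((on_z(t,*c(u,v),z)[:2],-r*np.cos(a),-r*np.sin(a)))
for (u,v),a in zip([(138,217),(175,239),(271,233),(305,206)],[-.78,-.42,.42,.78]): add(u,v,85,a,12.5)
add(140,325,152,-.42,28);add(75,288,152,-.78,28);add(373,268,152,.78,28);add(313,312,152,.42,37)
add(215,113,0,0,82)
def res(p):
    C,S=np.cos(p[2]),np.sin(p[2]); return np.ravel([[p[0]+C*x-S*y-o[0],p[1]+S*x+C*y-o[1]] for o,x,y in obs])
r=least_squares(res,[690,25,0],loss="soft_l1");p=r.x
print("pose",p.round(3),"res",res(p).reshape(-1,2).round(1).tolist())
def gb(rad,a): 
    return p[:2]+rad*-np.array([np.cos(p[2]+a),np.sin(p[2]+a)])
k=on_z(t,*c(258,365),106)[:2]; print("knob top",k,np.linalg.norm(k-p[:2]), "lever",np.arctan2(*-(k-p[:2])[::-1])-p[2])
e=on_z(t,*c(238,238),60)[:2]; print("eye",e,np.linalg.norm(e-p[:2]),np.arctan2(*-(e-p[:2])[::-1])-p[2])
# knob side: dark mask
for a in(.42,): print("tgt knob",gb(175,a),"eye",gb(85,a),"bar angle",np.degrees(p[2]+a))
def mask(f,box,cond):
    u0,v0,u1,v1=box; m=cond(f["color"][v0:v1,u0:u1].astype(int)); n,l,st,ce=cv2.connectedComponentsWithStats(m.astype(np.uint8)); i=1+np.argmax(st[1:,4]); return st[i]+[u0,v0,0,0,0],ce[i]+[u0,v0]
print("knob side",mask(s,(262,180,290,212),lambda a:a.sum(2)<110))
print("rod top crop px", on_z(t,130+(625)/4-115-.5,0,0) if 0 else "")
q=(130+(618-460)/4-.5,215+138/4-.5)
print("rodhead z102",on_z(t,*q,102))
# side-view head: grey column above stand
print("rod proj side head-mid at (443,304,82+..)",proj(s,(443,304,97)),proj(t,(443,304,97)))
E
python3 fit.py
python3 - <<'E'
from h import *
import pickle
t=pickle.load(open("top0.pkl","rb"));s=pickle.load(open("side0.pkl","rb"))
A=cv2.resize(t["color"][228:270,140:195,::-1],(440,336),interpolation=cv2.INTER_NEAREST)
B=cv2.resize(s["color"][245:305,290:340,::-1],(350,420),interpolation=cv2.INTER_NEAREST)
C=np.zeros((420,800,3),np.uint8);C[:336,:440]=A;C[:,450:]=B
cv2.imwrite("pics/rod0.png",C)
E
```

```text
pose [6.8870e+02 2.6679e+01 4.8000e-02] res [[-0.4, 0.1], [-0.1, 0.6], [-0.1, 0.4], [-1.0, 1.0], [0.0, -0.3], [1.6, 0.3], [0.7, -1.5], [-0.8, -1.8], [0.6, -0.0]]
knob top [5.14233513e+02 4.79668792e-01] 176.42267621716232 lever 0.10072710259035829
eye [604.46392826  12.10036018] 85.48830978133677 0.1230410194109798
tgt knob [532.5430674  -52.31507343] eye [612.85238435 -11.68979054] bar angle 26.833030422663985
knob side (array([270, 189,   8,  16, 103]), array([273.66019417, 196.22330097]))
rod top crop px 
rodhead z102 [444.00308648 306.58865837 102.        ]
rod proj side head-mid at (443,304,82+..) [317.02262278 257.63497897] [170.41080283 249.3245601 ]
```

View pics/rod0.png

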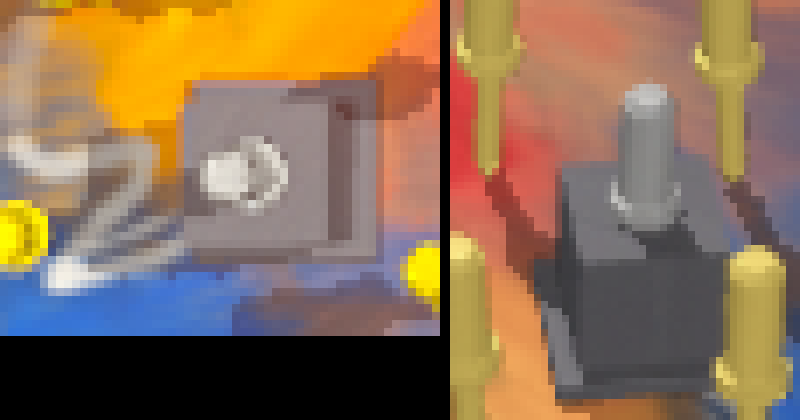

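Gearbox fit residuals are about 1 mm: pivot (688.7, 26.7), yaw 0.048 rad, lever at about 0.105. The picture shows the grey rod upright with its collar on the block, its head top at top px (167,249) and side px (318,257). Now move to the knob.

```bash
cat > go.py <<'E'
import sys
from h import *
# usage: go.py x y z [bar-angle deg: tool y = (sin a,-cos a)]
s=manip.state();R=np.array(s["tcp_rot"]);p=np.array(s["ee_pos"])
t=np.array([float(v) for v in sys.argv[1:4]]);d=R.T@(t-p)/250
print("pos",p.round(1),"shift",d.round(3),"yaw(a)",np.degrees(np.arctan2(R[0,1],-R[1,1])).round(2),"q",np.round(s["qpos"],0),"F",np.round(s["contact_force"],1),"w",round(s["grip_width"],1),"t",round(s["time_s"],2))
if len(sys.argv)>4:
    from scipy.spatial.transform import Rotation as Ro
    a=np.radians(float(sys.argv[4]));y=np.array([np.sin(a),-np.cos(a),0]);z=np.array([0,0,-1.]);G=np.stack([np.cross(y,z),y,z],1)
    print("turn",(Ro.from_matrix(R.T@G).as_rotvec()/1.5).round(3))
E
python3 -m handwheel '[[0,0,0,0.96,-0.82,0,0],[0,0,0,0.96,-0.82,0,0],[0,0,0,0.96,-0.82,0,0],[0,0,0,0.96,-0.82,0,0],[0,0,0,0.96,-0.82,0,0],[0,0,0,0.96,-0.82,0,0],[0,0,0,0.96,-0.82,0,0]]'
python3 go.py 515.5 0 170
python3 - <<'E'
from h import *
import pickle
t=pickle.load(open("top0.pkl","rb"));s=pickle.load(open("side0.pkl","rb"))
print(two(t,(167,249.4),s,(317.8,257.9)),on_z(t,167,249.4,101),on_z(s,317.4,273.8,60),on_z(t,172.2,249.4,61))
E
```

```text
time_s: 0.98
ee_pos: [306.0, -257.4, 231.1]
tcp_rot: [[0.974, 0.227, -0.001], [0.227, -0.974, -0.0], [-0.001, 0.0, -1.0]]
contact_force: [0.4, -0.7, 0.4]
grip_width: 42.3
grasp_force: 0.0
pos [ 306.  -257.4  231.1] shift [ 1.05  -0.812  0.244] yaw(a) 13.13 q [-40.   3. -23.  64.  -0. 127.] F [ 0.4 -0.7  0.4] w 42.3 t 0.97
(array([442.85917234, 311.79783071, 102.42209544]), np.float64(0.36223035024909356)) [443.01417607 312.10149749 101.        ] [443.05349011 317.23849387  60.        ] [442.10829316 307.28224372  61.        ]
```

```bash
python3 -m handwheel '[[0,0,0,0.98,-0.8,0,0],[0,0,0,0.98,-0.8,0,0],[0,0,0,0.98,-0.8,0,0],[0,0,0,0.98,-0.8,0.1,0],[0,0,0,0.98,-0.8,0.2,0],[0,0,0,0.98,-0.8,0.24,0],[0,0,0,0.98,-0.8,0.24,0]]'
python3 go.py 515.5 0 72 15
python3 - <<'E'
from h import *
for n in("side","top"):
    f=grab(n);u,v=proj(f,(515,0,88)).astype(int);save(f,n+"1.png",(u-50,v-50,u+50,v+50),4)
a=cv2.imread("pics/side1.png");b=cv2.imread("pics/top1.png");cv2.imwrite("pics/c1.png",np.hstack([a,b]))
E
```

```text
time_s: 1.85
ee_pos: [498.9, -8.6, 169.5]
tcp_rot: [[0.974, 0.225, -0.004], [0.225, -0.974, -0.0], [-0.004, -0.0, -1.0]]
contact_force: [0.4, 0.1, -0.1]
grip_width: 42.8
grasp_force: 0.0
pos [498.9  -8.6 169.5] shift [ 0.074 -0.018  0.39 ] yaw(a) 12.98 q [ -1.  15. -18.  58.  -0. 166.] F [ 0.4  0.1 -0.1] w 42.8 t 1.85
turn [-0.     0.003 -0.024]
```

View pics/c1.png

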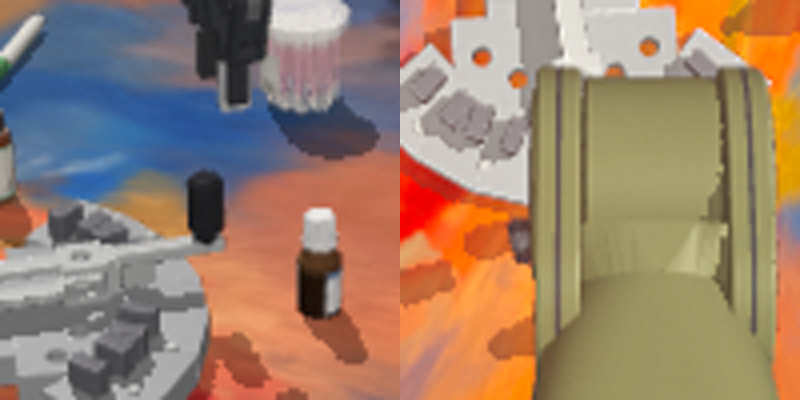

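The side crop shows the open fingers above and in front of the knob, which is clear at (205,205). The arm covers the knob in the top view. I'll move over it, go down and grip.

```bash
python3 -m handwheel '[[0,0,0,0.074,-0.018,0,0],[0,0,0,0.074,-0.018,0.15,0],[0,0,0,0.074,-0.018,0.3,0],[0,0,0,0.074,-0.018,0.385,0],[0,0,0,0.074,-0.018,0.385,0],[0,0,0,0.074,-0.018,0.385,0],[0,0,0,0.074,-0.018,0.385,-1],[0,0,0,0.074,-0.018,0.385,-1],[0,0,0,0.074,-0.018,0.385,-1],[0,0,0,0.074,-0.018,0.385,-1],[0,0,0,0.074,-0.018,0.385,-1]]'
python3 go.py 515.5 0 105
```

```text
time_s: 3.32
ee_pos: [517.1, 1.1, 75.6]
tcp_rot: [[0.974, 0.226, 0.001], [0.226, -0.974, -0.0], [0.001, 0.001, -1.0]]
contact_force: [-1.0, -1.4, 5.6]
grip_width: 24.4
grasp_force: 59.1
pos [517.1   1.1  75.6] shift [-0.007  0.003 -0.117] yaw(a) 13.05 q [  0.  21. -24.  45.  -0. 167.] F [-1.  -1.4  5.6] w 24.4 t 3.33
```

```bash
python3 -m handwheel '[[0,0,0,0,0,-0.06,-1],[0,0,0,0,0,-0.12,-1],[0,0,0,0,0,-0.12,-1],[0,0,0,0,0.05,-0.12,-1],[0,0,0,0.001,0.11,-0.12,-1],[0,0,0,0.008,0.16,-0.12,-1],[0,0,0,0.019,0.219,-0.12,-1],[0,0,0,0.019,0.219,-0.12,-1],[0,0,0,0.019,0.219,-0.12,-1]]'
python3 go.py 532.5 -52.3 105; python3 - <<'E'
from h import *
f=grab("side");u,v=proj(f,(560,0,60)).astype(int);save(f,"s2.png",(u-70,v-60,u+70,v+60),5)
E
```

```text
time_s: 4.45
ee_pos: [530.9, -50.3, 103.7]
tcp_rot: [[0.974, 0.227, -0.005], [0.227, -0.974, 0.001], [-0.005, -0.002, -1.0]]
contact_force: [-3.5, 3.4, -5.5]
grip_width: 24.0
grasp_force: 61.3
pos [530.9 -50.3 103.7] shift [ 0.004  0.009 -0.005] yaw(a) 13.1 q [ -5.  21. -19.  50.   0. 161.] F [-3.5  3.4 -5.5] w 24.0 t 4.45
```

View pics/s2.png

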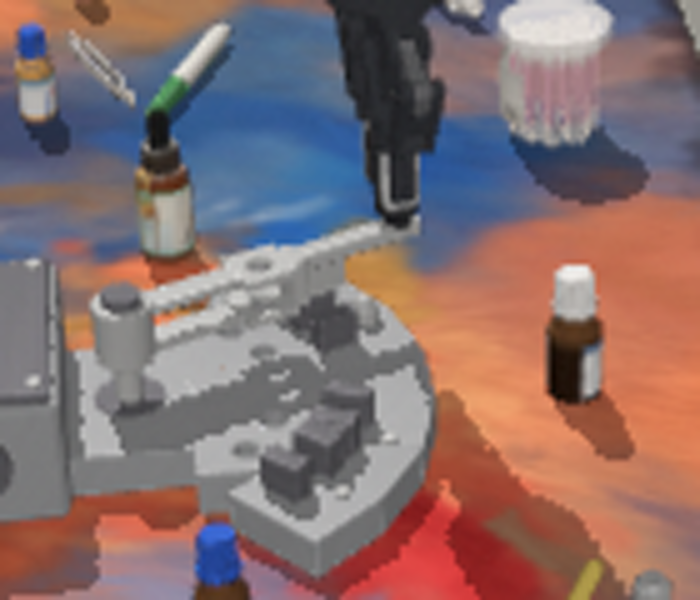

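The side crop shows the lever raised, with its bar end at (415,225) and the stud just below it at (370,315). It needs another 2 mm along tool y before lowering.

```bash
python3 -m handwheel '[[0,0,0,0.004,0.01,0,-1],[0,0,0,0.004,0.01,0,-1],[0,0,0,0.004,0.01,0.05,-1],[0,0,0,0.004,0.01,0.09,-1],[0,0,0,0.004,0.01,0.12,-1],[0,0,0,0.004,0.01,0.12,-1],[0,0,0,0.004,0.01,0.12,-1]]'
python3 go.py 532.5 -52.3 74
```

```text
time_s: 5.38
ee_pos: [531.3, -54.0, 75.9]
tcp_rot: [[0.974, 0.226, -0.006], [0.226, -0.974, -0.002], [-0.006, 0.001, -1.0]]
contact_force: [-10.8, -0.4, 8.4]
grip_width: 24.2
grasp_force: 62.6
pos [531.3 -54.   75.9] shift [ 0.006 -0.006  0.008] yaw(a) 13.04 q [ -6.  23. -22.  46.  -0. 161.] F [-10.8  -0.4   8.4] w 24.2 t 5.38
```

```bash
python3 -m handwheel '[[0,0,0,0,0,0,0],[0,0,0,0,0,0,0],[0,0,0,0,0,0,0],[0,0,0,0,0,-0.2,0],[0,0,0,0,0,-0.4,0],[0,0,-0.12,0,0,-0.5,0],[0,0,-0.24,0,-0.2,-0.5,0],[0,0,-0.36,0,-0.4,-0.5,0],[0,0,-0.48,0,-0.6,-0.5,0],[0,0,-0.6,-0.1,-0.8,-0.5,0],[0,0,-0.72,-0.1,-0.9,-0.5,0],[0,0,-0.84,-0.1,-1,-0.5,0]]'
python3 go.py 443 312 160 178
```

```text
time_s: 6.88
ee_pos: [454.2, 185.8, 200.3]
tcp_rot: [[0.076, 0.997, 0.001], [0.997, -0.076, 0.0], [0.0, 0.001, -1.0]]
contact_force: [0.3, -0.4, 0.5]
grip_width: 42.7
grasp_force: 0.0
pos [454.2 185.8 200.3] shift [ 0.5   -0.083  0.161] yaw(a) 85.62 q [ 22.  12. -16.  61.  -0. 117.] F [ 0.3 -0.4  0.5] w 42.7 t 6.88
turn [ 1.000e-03  1.000e-03 -1.075e+00]
```

```bash
python3 -m handwheel '[[0,0,-0.12,0.2,-0.04,0,0],[0,0,-0.24,0.4,-0.08,0,0],[0,0,-0.36,0.5,-0.083,0,0],[0,0,-0.48,0.5,-0.083,0.1,0],[0,0,-0.6,0.5,-0.083,0.1,0],[0,0,-0.72,0.5,-0.083,0.1,0],[0,0,-0.84,0.5,-0.083,0.1,0],[0,0,-0.96,0.5,-0.083,0.1,0],[0,0,-1,0.5,-0.083,0.1,0],[0,0,-1,0.5,-0.083,0.1,0]]'
python3 go.py 443 312 67
python3 - <<'E'
from h import *
import pickle
f=grab("top");pickle.dump(f,open("top3.pkl","wb"));g=grab("side")
A=cv2.resize(f["color"][130:235,220:335,::-1],(460,420),interpolation=cv2.INTER_CUBIC)
B=cv2.resize(g["color"][215:300,285:350,::-1],(321,420),interpolation=cv2.INTER_CUBIC)
cv2.imwrite("pics/c3.png",np.hstack([A,B]))
E
```

```text
time_s: 8.12
ee_pos: [444.3, 311.1, 175.1]
tcp_rot: [[-0.988, 0.154, 0.001], [0.154, 0.988, 0.0], [-0.001, 0.0, -1.0]]
contact_force: [0.4, -0.7, -0.2]
grip_width: 42.4
grasp_force: 0.0
pos [444.3 311.1 175.1] shift [0.006 0.003 0.432] yaw(a) 171.13 q [ 35.  18. -12.  60.  -0.  44.] F [ 0.4 -0.7 -0.2] w 42.4 t 8.12
```

View pics/c3.png

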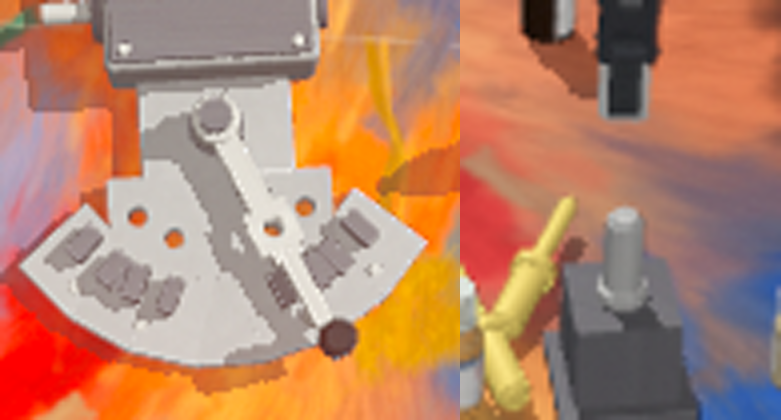

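The lever is now in the stud's notch: knob at (337,338), eye hole at (273,228) with the base hole visible through it. The yellow look-alike rods have toppled near the stand, so I'll check them before descending.

```bash
python3 - <<'E'
from h import *
import pickle
f=grab("side");t=grab("top")
A=cv2.resize(f["color"][205:345,255:375,::-1],(480,560),interpolation=cv2.INTER_CUBIC)
B=cv2.resize(t["color"][200:300,110:200,::-1],(315,350),interpolation=cv2.INTER_CUBIC)
C=np.zeros((560,800,3),np.uint8);C[:,:480]=A;C[:350,485:]=B
cv2.imwrite("pics/c4.png",C)
c=lambda u,v:(220+u/4-.5,130+v/4-.5)
p=np.array([688.7,26.68])
for n,q,z in(("knob",(337,338),106),("eye",(273,228),60),("eye30",(273,228),40)):
    w=on_z(t,*c(*q),z)[:2]-p;print(n,w+p,np.hypot(*w),np.arctan2(-w[1],-w[0])-.048)
E
```

```text
knob [531.46605948 -52.49861401] 176.04478114359046 0.4185011449867585
eye [611.09598974 -12.29115783] 86.83970031879848 0.41738984032641496
eye30 [613.407583   -12.85334457] 85.04018691663424 0.4354972438171111
```

View pics/c4.png

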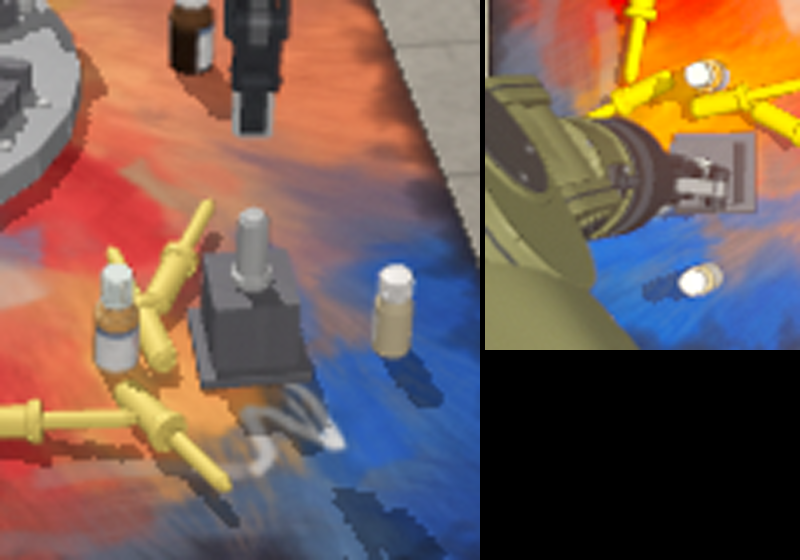

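All four yellow rods lie on the table clear of the stand, and the amber bottle and vial still stand. Descend and grip the grey rod.

```bash
python3 -m handwheel '[[0,0,0,0.006,0.003,0.1,0],[0,0,0,0.006,0.003,0.25,0],[0,0,0,0.006,0.003,0.36,0],[0,0,0,0.006,0.003,0.43,0],[0,0,0,0.006,0.003,0.43,0],[0,0,0,0.006,0.003,0.43,-1],[0,0,0,0.006,0.003,0.43,-1],[0,0,0,0.006,0.003,0.43,-1],[0,0,0,0.006,0.003,0.43,-1],[0,0,0,0.006,0.003,0.43,-1]]'
python3 go.py 443 312 190
```

```text
time_s: 9.57
ee_pos: [443.4, 312.4, 68.6]
tcp_rot: [[-0.988, 0.153, 0.002], [0.153, 0.988, 0.001], [-0.002, 0.002, -1.0]]
contact_force: [-0.0, -1.3, 5.3]
grip_width: 16.0
grasp_force: 59.0
pos [443.4 312.4  68.6] shift [ 0.001 -0.001 -0.485] yaw(a) 171.18 q [ 35.  23. -21.  45.  -0.  44.] F [-0.  -1.3  5.3] w 16.0 t 9.57
```

```bash
python3 -m handwheel '[[0,0,0,0,0,-0.1,-1],[0,0,0,0,0,-0.25,-1],[0,0,0,0,0,-0.4,-1],[0,0,0,0,0,-0.5,-1],[0,0,0,-0.15,-0.2,-0.5,-1],[0,0,0,-0.3,-0.4,-0.5,-1],[0,0,0,-0.4,-0.6,-0.5,-1],[0,0,0,-0.5,-0.8,-0.5,-1],[0,0,0,-0.6,-0.95,-0.5,-1],[0,0,0,-0.6,-0.95,-0.5,-1],[0,0,0,-0.6,-0.95,-0.5,-1]]'
python3 go.py 612.7 -12 193 180
```

```text
time_s: 10.95
ee_pos: [553.9, 54.4, 192.2]
tcp_rot: [[-0.988, 0.154, -0.001], [0.154, 0.988, 0.001], [0.001, 0.0, -1.0]]
contact_force: [-0.7, 0.2, -0.1]
grip_width: 16.4
grasp_force: 58.8
pos [553.9  54.4 192.2] shift [-0.273 -0.226 -0.004] yaw(a) 171.17 q [ 6. 19. -8. 63.  0. 14.] F [-0.7  0.2 -0.1] w 16.4 t 10.95
turn [ 0.    -0.001 -0.103]
```

```bash
python3 -m handwheel '[[0,0,0,-0.15,-0.12,0,-1],[0,0,0,-0.273,-0.226,0,-1],[0,0,0,-0.273,-0.226,0,-1],[0,0,0,-0.273,-0.226,0.1,-1],[0,0,0,-0.273,-0.226,0.2,-1],[0,0,0,-0.273,-0.226,0.215,-1],[0,0,0,-0.273,-0.226,0.215,-1]]'
python3 go.py 612.7 -12 128 
python3 - <<'E'
from h import *
f=grab("side");t=grab("top");u,v=proj(f,(613,-12,75)).astype(int)
print(u,v,proj(f,(612.85,-11.7,60)))
A=cv2.resize(f["color"][v-30:v+30,u-30:u+30,::-1],(480,480),interpolation=cv2.INTER_CUBIC)
cv2.imwrite("pics/c5.png",A)
E
```

```text
time_s: 11.82
ee_pos: [612.8, -10.9, 139.2]
tcp_rot: [[-0.988, 0.152, -0.0], [0.152, 0.988, 0.0], [0.0, 0.0, -1.0]]
contact_force: [-0.1, 0.1, -0.0]
grip_width: 16.1
grasp_force: 58.8
pos [612.8 -10.9 139.2] shift [-0.    -0.004  0.045] yaw(a) 171.28 q [-1. 26. -5. 59.  0.  8.] F [-0.1  0.1 -0. ] w 16.1 t 11.82
238 197 [239.19025209 202.38321764]
```

View pics/c5.png

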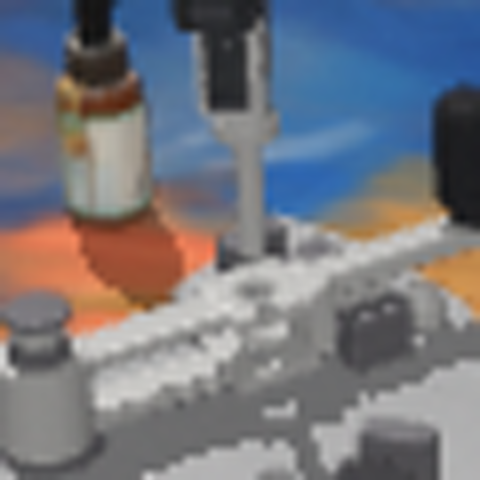

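The rod tip is at crop (252,255), directly over the eye hole at (257,287), and the hole matches the predicted position. I'll correct by about 1 mm and lower through the upper eye first.

```bash
python3 -m handwheel '[[0,0,0,0.001,-0.004,0,-1],[0,0,0,0.001,-0.004,0.03,-1],[0,0,0,0.001,-0.004,0.06,-1],[0,0,0,0.001,-0.004,0.09,-1],[0,0,0,0.001,-0.004,0.11,-1],[0,0,0,0.001,-0.004,0.11,-1]]'
python3 go.py 612.4 -11.8 73.5
```

```text
time_s: 12.68
ee_pos: [612.3, -13.0, 110.6]
tcp_rot: [[-0.988, 0.153, -0.001], [0.153, 0.988, 0.0], [0.001, -0.0, -1.0]]
contact_force: [-0.2, -0.7, -0.4]
grip_width: 16.0
grasp_force: 58.8
pos [612.3 -13.  110.6] shift [0.    0.005 0.148] yaw(a) 171.19 q [-1. 27. -7. 55. -0.  8.] F [-0.2 -0.7 -0.4] w 16.0 t 12.68
```

```bash
python3 -m handwheel '[[0,0,0,0,0.002,0.02,-1],[0,0,0,0,0.002,0.05,-1],[0,0,0,0,0.002,0.08,-1],[0,0,0,0,0.002,0.11,-1],[0,0,0,0,0.002,0.13,-1],[0,0,0,0,0.002,0.13,-1]]'
python3 go.py 612.4 -11.8 73.5
```

```text
time_s: 13.42
ee_pos: [612.5, -12.5, 78.2]
tcp_rot: [[-0.988, 0.153, -0.001], [0.153, 0.988, 0.0], [0.001, -0.0, -1.0]]
contact_force: [0.3, -0.6, -0.9]
grip_width: 16.5
grasp_force: 58.8
pos [612.5 -12.5  78.2] shift [0.001 0.003 0.019] yaw(a) 171.19 q [ -1.  29. -10.  51.  -0.   8.] F [ 0.3 -0.6 -0.9] w 16.5 t 13.43
```

Free all the way; the last few mm, then open and rise.

```bash
python3 -m handwheel '[[0,0,0,0,0,0.008,-1],[0,0,0,0,0,0.016,-1],[0,0,0,0,0,0.016,-1],[0,0,0,0,0,0.016,0],[0,0,0,0,0,0.016,0],[0,0,0,0,0,0.016,0],[0,0,0,0,0,0.016,0],[0,0,0,0,0,-0.1,0],[0,0,0,0,0,-0.3,0],[0,0,0,0,0,-0.5,0],[0,0,0,0,0,-0.5,0]]'
python3 go.py 450 -200 200
python3 -m handwheel '[[0,0,0,0.3,-0.3,0,0],[0,0,0,0.5,-0.7,0,0],[0,0,0,0.5,-0.9,0,0],[0,0,0,0.5,-0.9,0,0],[0,0,0,0.5,-0.9,0,0],[0,0,0,0.5,-0.9,0,0]]'
python3 - <<'E'
from h import *
f=grab("side");t=grab("top")
A=cv2.resize(f["color"][150:270,150:320,::-1],(480,340),interpolation=cv2.INTER_CUBIC)
B=cv2.resize(t["color"][140:235,225:315,::-1],(318,340),interpolation=cv2.INTER_CUBIC)
C=cv2.resize(t["color"][100:310,110:400,::-1],(345,250),interpolation=cv2.INTER_AREA)
O=np.zeros((590,800,3),np.uint8);O[:340,:480]=A;O[:340,482:]=B;O[340:,:345]=C
cv2.imwrite("pics/c6.png",O)
E
```

```text
time_s: 14.8
ee_pos: [616.1, -12.6, 208.9]
tcp_rot: [[-0.988, 0.153, 0.01], [0.153, 0.988, -0.0], [-0.01, 0.001, -1.0]]
contact_force: [0.7, 0.9, -0.8]
grip_width: 42.8
grasp_force: 0.0
pos [616.1 -12.6 208.9] shift [ 0.542 -0.843  0.029] yaw(a) 171.19 q [-1. 24.  2. 68.  0.  8.] F [ 0.7  0.9 -0.8] w 42.8 t 14.8
time_s: 15.55
ee_pos: [454.4, -215.9, 203.2]
tcp_rot: [[-0.988, 0.155, -0.001], [0.155, 0.988, 0.001], [0.001, 0.001, -1.0]]
contact_force: [0.2, -0.0, 0.1]
grip_width: 42.7
grasp_force: 0.0
```

View pics/c6.png

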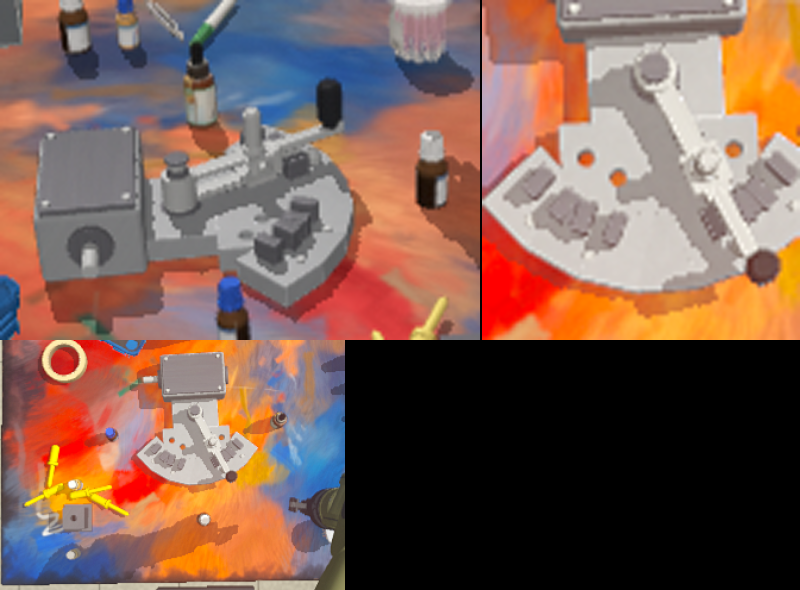

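The rod stands in the eye with its collar on the lever, side crop (252,150). The lever is down in the stud's notch, the bottles, vial and dropper are standing, and the arm is clear.

```bash
python3 -c "from cell import manip;print(manip.sign_off())"
```

```text
the job is handed in; nothing more can be done
None
```

The job is handed in: the lever is down in the stud's notch, the grey lock rod is through the eyes with its collar on the lever, and the bottles, vial and dropper are standing; the four yellow look-alike rods toppled during the run for a cause I did not establish, and still lie on the table.

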